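# Check the spring-force tester with slotted weights

### The arm

A 6-joint arm with a two-finger parallel gripper is mounted at the origin on a cart in front of the work surface, level with it; the furniture and walls round the work are solid. World frame = base frame: x ahead of the robot, y to its left, z up, the work surface at z = 0. Lengths are in m, angles in rad, forces in N, time in s.
With the tool pointing down it reaches from about 0.3 to 1 m from the base axis. Payload 5.1 kg.
Tool frame: the origin (TCP) lies midway between the tips of the shut fingers; the grasp point (between the pads) lies 19 mm behind it (r.tcp_to_grasp is the z of the grasp point in the tool frame, in m); z points along the fingers, y is the line along which they close (so a half turn about z gives the same grasp; the last joint's range is limited). The gripper opens to 95 mm and grips with 3 to 60 N. Pads are 20 mm wide; open, the fingers measure 119 mm over their backs; the gripper's body (75 mm by 180 mm) begins 59 mm behind the grasp point.
Start: joints at [1.233, 0.124, 1.65, -0, 1.367, -0.083], TCP at [0.164, 0.629, 0.215] pointing down, gripper open.
Joint ranges: [-2.61, 2.61], [-1.02, 2.33], [0.03, 2.71], [-1.35, 4.49], [0.32, 2.68], [-2.91, 2.91]. Speed limits (rad/s): [2.57, 2.57, 3.14, 3.14, 3.14, 3.14].

### API

Orientations are given as a unit quaternion [w, x, y, z].
In Python, from workcell import r gives the robot as it stands.
- The arm moves only by the tool drive_tool, never from a script. Its argument "steps" is a list of rows, each a list of 4 numbers: the shift along the tool's x, y, z in m, then the turn about the tool's z in degrees. A call has 1 to 8 rows; each row shifts and turns the commanded pose from where the row before left it, along the tool's axes as they then stand; what a row does not reach is not made up. A row lasts 1/8 s, in which the tool goes at most 62.5 mm and 10.7 degrees, less where a joint would pass 70% of its speed; a pose out of reach is approached as far as the arm can. A call is refused whole if a number of a shift passes 0.0625 or a number of a turn 10.7, either way. A call with a gripper value outside its range is refused whole. "grip" is the opening, from 0 (shut) to 1 (fully open), set as the call begins (left out, the last holds). The fingers move at their own pace and stop on an object; the grip force is fixed at half the most. Time passes only in rows, so rows that do not move let the fingers close. It gives the time, the measured TCP pose, the force, the opening and the grip force at its end, in the units of the state.
- r.observe(): the state, without advancing time (a new reading comes with each control period).
- r.grab_frame(name): name is "side" or "top" or "wrist"; returns a dict with "pixels" (420x560x3 uint8, red, green, blue), "z_map" (420x560 float32, m along the optical axis (not along the pixel's ray), 0 where there is no reading), "fx", "fy", "cx", "cy" (pixels), "rvec" (rotation vector, rad) and "tvec" (3), from world to camera coordinates, as OpenCV has them. Camera axes: x right, y down, z forward; pixel columns grow to the right and rows downward; lengths in m; the calibration is good to about 2 mm. A picture is of the moment at which its call begins.
- r.sign_off(): hands the job in; it is judged then, once.
Trained networks look in the newest picture that a camera, given by its name, has taken for a name from the list of things; names that differ only in an ending like _2 or _b are one class to them, and where a whole thing is asked for, a point or a joint stands for the part that bears it (a point fixed in the world has none). Each returns a list of dicts, best first, with "confidence" (0 to 1); they miss things now and then, are a little off and sometimes report something else, mostly with a low value. They report only what shows in the picture. A call takes as long as a camera call. They do not tell look-alikes from the thing itself.
- r.regions_of(camera, thing): "mask" (420x560 bool, what is visible of it) and "bbox" ([left, top, right, bottom] in pixels, round what is visible of it).
The state is a dict: "time": time; "joint_pos": joint angles; "joint_velocities": joint speeds; "joint_torque": joint torques, N m; "tool_pos": TCP position; "ee_rot": TCP orientation; "ft_force": force on the tool from outside, world axes, zero at the start; "wrist_torque": the same for the moment, N m; "grip_width": finger opening in m; "finger_force": force on a finger pad.
Only numpy, scipy, OpenCV 4.12 (cv2) and the standard library are available. Lean on these libraries where they do the work, as an engineer would, in place of code of your own. Each camera call takes 0.05 s, during which the arm holds its last target. There are 200 camera calls.

### The job

The spring-force tester is to be checked before use: choose the two check weights that together will bring its red pointer level with the green clip on the scale, and hang them by their slots, one on each load pin, while the crosshead is still arrested; the third weight stays in the rack. Then push the black knob of the arrest bolt to the right, away from the column, so that the crosshead sinks freely, and leave the pointer at rest within the height of the green clip. Leave the tools and the bowl lying around where they are.

Things in the scene. Friction and masses are not known exactly. Their poses are not given: they have to be found in the camera images.
- tester: spring-force tester, fixed: green base 130 x 140 mm, upright steel column 26 mm thick, on which an aluminium crosshead slides. Origin on the bench under the column; -x is its front (with the load pins), roughly towards the robot, y to its left, z up. Nothing of it but the bolt's knob and stem stands above 200 mm. A weight must hang with its axes parallel to the tester's.
- pin_left (a point): middle of the left load pin's groove, at x -42, y +80, z 185 mm of the tester with the crosshead up. The pin is 9 mm thick and points along the tester's -x; the groove is 16 mm long between a 20 mm flange and an 18 mm head, each 8 mm from this point. The crosshead bar behind is 18 mm high. A weight slides on in the tester's -y direction, then lowers 9 mm onto its seat.
- pin_right (a point): the same of the right load pin, at x -42, y -80, z 185 mm of the tester; a weight slides on here too in the tester's -y direction, starting in the space between the two pins. (In front of the tester, at the edge of the bench, a fixed blue vice stands 116 mm high: world x up to 0.38, y 0.05 to 0.17.)
- crosshead (a joint): how far the crosshead with pins and pointer has sunk, m: 0 = up (start), at most 0.080. The arrest bolt holds it up; with the bolt drawn it sinks, damped, on a preloaded spring and settles in 2 to 3 s: 40 mm with small + medium weights (680 g), 53 mm with small + large (760 g), 66 mm with medium + large (840 g).
- pointer_tip (a point): tip of the red pointer, which moves down with the crosshead along the white scale strip on the left of the column; 141 mm above the bench at the start.
- target_clip: the green clip, 17 mm high, clamped on the scale strip below the pointer; origin at mid height. The pointer must come to rest within its height (8.5 mm either way). It is 36 to 70 mm below the pointer at the start and fixed.
- arrest_bolt (a joint): travel of the arrest bolt, m: 0 = under the crosshead's stub behind the column (arrested; starts between 0 and 0.003), 0.040 = fully drawn towards the tester's -y side. The crosshead is free from about 0.015 on. Pushing it takes 2 to 4 N; it stays where it is left.
- bolt_knob (a point): centre of the arrest bolt's black ball knob, 22 mm in diameter, on an upright steel stem 10 mm thick at the bolt's outer end: 216 mm above the bench, at x +41, y -82 mm of the tester with the bolt at 0. It is pushed in the tester's -y direction. The bolt's guide beside it (y -66 to -34 mm) is 168 mm high.
- weight_rack: fixed wooden rack for the weights, 180 mm (x) by 102 mm (y), 32 mm high; origin under its centre on the bench. Three pockets across it at x = -55, 0 and +55 mm, each 10.5 mm wide, with the floor at z = 12 mm and 19 mm deep: a weight is lifted straight up out of it, and must be raised 140 mm to pass over the others.
- weight_small: Small slotted check weight, 300 g: upright flat steel plate, 8 mm thick (x), 137 mm tall, yellow stripe. Origin: middle of its bottom edge; z up, y across. Belly 40 mm wide up to z 60, slotted neck 56 mm wide up to z 99, on top a finger tab 22 mm wide (y -11 to +11) up to z 137: grip it across the 8 mm. Starts upright in one of the rack's pockets (which one varies), axes parallel to the rack's.
- weight_medium: Medium slotted check weight, 380 g: upright flat steel plate, 8 mm thick (x), 137 mm tall, blue stripe. Origin: middle of its bottom edge; z up, y across. Belly 60 mm wide up to z 60, slotted neck 56 mm wide up to z 99, on top a finger tab 22 mm wide (y -11 to +11) up to z 137: grip it across the 8 mm. Starts upright in one of the rack's pockets (which one varies), axes parallel to the rack's.
- weight_large: Large slotted check weight, 460 g: upright flat steel plate, 8 mm thick (x), 137 mm tall, red stripe. Origin: middle of its bottom edge; z up, y across. Belly 80 mm wide up to z 60, slotted neck 56 mm wide up to z 99, on top a finger tab 22 mm wide (y -11 to +11) up to z 137: grip it across the 8 mm. Starts upright in one of the rack's pockets (which one varies), axes parallel to the rack's.
- weight_small_seat (a point): seat of the slot in weight_small, at x 0, y +1, z 85 mm of the plate: here lies the pin's centre line when it hangs. The slot opens at the neck's -y edge (y -28), is 16 mm high (z 68 to 84) and runs in to y +8, where its roof rises to a V-shaped seat. A pin in mid slot passes 9 mm below this point.
- weight_medium_seat (a point): seat of the slot in weight_medium, at x 0, y +1, z 85 mm of the plate: here lies the pin's centre line when it hangs. The slot opens at the neck's -y edge (y -28), is 16 mm high (z 68 to 84) and runs in to y +8, where its roof rises to a V-shaped seat. A pin in mid slot passes 9 mm below this point.
- weight_large_seat (a point): seat of the slot in weight_large, at x 0, y +1, z 85 mm of the plate: here lies the pin's centre line when it hangs. The slot opens at the neck's -y edge (y -28), is 16 mm high (z 68 to 84) and runs in to y +8, where its roof rises to a V-shaped seat. A pin in mid slot passes 9 mm below this point.
- pliers_red: bystander: red-handled pliers lying on the bench, 128 mm long; leave alone.
- screwdriver: bystander: screwdriver with a yellow handle, 170 mm long; leave alone.
- oil_stone: bystander: brown sharpening stone 150 x 50 x 25 mm; leave alone.
- steel_bowl: bystander: steel bowl 99 mm wide, 35 mm high, behind the tester; leave alone.
There are look-alikes about, which are no part of the job. Leave any purple look-alike of the weight_small alone.

How it is judged:
On the way, in this order (a step that is already met when the one before it is completed fails the run):
1. a first weight hangs by its slot on a load pin, let go, the crosshead still arrested (((distance between weight_small_seat and pin_left below 0.008 m and angle between weight_small's own z axis and vertical below 0.12 rad and contact force between the fingers and weight_small below 0.2 N) or (distance between weight_small_seat and pin_right below 0.008 m and angle between weight_small's own z axis and vertical below 0.12 rad and contact force between the fingers and weight_small below 0.2 N) or (distance between weight_medium_seat and pin_left below 0.008 m and angle between weight_medium's own z axis and vertical below 0.12 rad and contact force between the fingers and weight_medium below 0.2 N) or (distance between weight_medium_seat and pin_right below 0.008 m and angle between weight_medium's own z axis and vertical below 0.12 rad and contact force between the fingers and weight_medium below 0.2 N) or (distance between weight_large_seat and pin_left below 0.008 m and angle between weight_large's own z axis and vertical below 0.12 rad and contact force between the fingers and weight_large below 0.2 N) or (distance between weight_large_seat and pin_right below 0.008 m and angle between weight_large's own z axis and vertical below 0.12 rad and contact force between the fingers and weight_large below 0.2 N)) and value of joint crosshead below 0.004 m and value of joint arrest_bolt below 0.012 m), for 0.2 s.
2. two weights hang, one on each load pin, let go, the crosshead still arrested (((distance between weight_small_seat and pin_left below 0.008 m and angle between each of weight_small, weight_medium's own z axis and vertical below 0.12 rad and contact force between the fingers and weight_small below 0.2 N and distance between weight_medium_seat and pin_right below 0.008 m and contact force between the fingers and weight_medium below 0.2 N) or (distance between weight_small_seat and pin_left below 0.008 m and angle between each of weight_small, weight_large's own z axis and vertical below 0.12 rad and contact force between the fingers and weight_small below 0.2 N and distance between weight_large_seat and pin_right below 0.008 m and contact force between the fingers and weight_large below 0.2 N) or (distance between weight_medium_seat and pin_left below 0.008 m and angle between each of weight_medium, weight_small's own z axis and vertical below 0.12 rad and contact force between the fingers and weight_medium below 0.2 N and distance between weight_small_seat and pin_right below 0.008 m and contact force between the fingers and weight_small below 0.2 N) or (distance between weight_medium_seat and pin_left below 0.008 m and angle between each of weight_medium, weight_large's own z axis and vertical below 0.12 rad and contact force between the fingers and weight_medium below 0.2 N and distance between weight_large_seat and pin_right below 0.008 m and contact force between the fingers and weight_large below 0.2 N) or (distance between weight_large_seat and pin_left below 0.008 m and angle between each of weight_large, weight_small's own z axis and vertical below 0.12 rad and contact force between the fingers and weight_large below 0.2 N and distance between weight_small_seat and pin_right below 0.008 m and contact force between the fingers and weight_small below 0.2 N) or (distance between weight_large_seat and pin_left below 0.008 m and angle between each of weight_large, weight_medium's own z axis and vertical below 0.12 rad and contact force between the fingers and weight_large below 0.2 N and distance between weight_medium_seat and pin_right below 0.008 m and contact force between the fingers and weight_medium below 0.2 N)) and value of joint crosshead below 0.004 m and value of joint arrest_bolt below 0.012 m), for 0.2 s.
3. the arrest bolt is drawn and the crosshead has begun to sink (value of joint arrest_bolt above 0.012 m and value of joint crosshead above 0.01 m), for 0.1 s.
At the end, for the whole second after the job is handed in: A weight hangs upright by its slot on each load pin (seat within 8 mm of the groove's middle, tilt under 0.12 rad), the third stands in the rack, the arrest bolt is drawn (over 12 mm) and the pointer rests within the green clip's height (8.5 mm either way of its middle) (((distance between weight_small_seat and pin_left below 0.008 m and angle between each of weight_small, weight_medium's own z axis and vertical below 0.12 rad and contact force between the fingers and weight_small below 0.2 N and distance between weight_medium_seat and pin_right below 0.008 m and contact force between the fingers and weight_medium below 0.2 N and z of weight_large in the frame of weight_rack between 0.007 and 0.018 m and angle between weight_large's own z axis and vertical below 0.15 rad and horizontal distance between weight_large and weight_rack below 0.08 m) or (distance between weight_small_seat and pin_left below 0.008 m and angle between each of weight_small, weight_large's own z axis and vertical below 0.12 rad and contact force between the fingers and weight_small below 0.2 N and distance between weight_large_seat and pin_right below 0.008 m and contact force between the fingers and weight_large below 0.2 N and z of weight_medium in the frame of weight_rack between 0.007 and 0.018 m and angle between weight_medium's own z axis and vertical below 0.15 rad and horizontal distance between weight_medium and weight_rack below 0.08 m) or (distance between weight_medium_seat and pin_left below 0.008 m and angle between each of weight_medium, weight_small's own z axis and vertical below 0.12 rad and contact force between the fingers and weight_medium below 0.2 N and distance between weight_small_seat and pin_right below 0.008 m and contact force between the fingers and weight_small below 0.2 N and z of weight_large in the frame of weight_rack between 0.007 and 0.018 m and angle between weight_large's own z axis and vertical below 0.15 rad and horizontal distance between weight_large and weight_rack below 0.08 m) or (distance between weight_medium_seat and pin_left below 0.008 m and angle between each of weight_medium, weight_large's own z axis and vertical below 0.12 rad and contact force between the fingers and weight_medium below 0.2 N and distance between weight_large_seat and pin_right below 0.008 m and contact force between the fingers and weight_large below 0.2 N and z of weight_small in the frame of weight_rack between 0.007 and 0.018 m and angle between weight_small's own z axis and vertical below 0.15 rad and horizontal distance between weight_small and weight_rack below 0.08 m) or (distance between weight_large_seat and pin_left below 0.008 m and angle between each of weight_large, weight_small's own z axis and vertical below 0.12 rad and contact force between the fingers and weight_large below 0.2 N and distance between weight_small_seat and pin_right below 0.008 m and contact force between the fingers and weight_small below 0.2 N and z of weight_medium in the frame of weight_rack between 0.007 and 0.018 m and angle between weight_medium's own z axis and vertical below 0.15 rad and horizontal distance between weight_medium and weight_rack below 0.08 m) or (distance between weight_large_seat and pin_left below 0.008 m and angle between each of weight_large, weight_medium's own z axis and vertical below 0.12 rad and contact force between the fingers and weight_large below 0.2 N and distance between weight_medium_seat and pin_right below 0.008 m and contact force between the fingers and weight_medium below 0.2 N and z of weight_small in the frame of weight_rack between 0.007 and 0.018 m and angle between weight_small's own z axis and vertical below 0.15 rad and horizontal distance between weight_small and weight_rack below 0.08 m)) and value of joint arrest_bolt above 0.012 m and z of pointer_tip in the frame of target_clip between -0.0085 and 0.0085 m and velocity of joint crosshead between -0.004 and 0.004 m/s and linear speed of each of weight_small, weight_medium, weight_large below 0.03 m/s); the robot touches nothing.
It fails at once if a bystander (pliers, screwdriver, stone or bowl) is moved by more than 30 mm (distance of any of pliers_red, screwdriver, oil_stone, steel_bowl from where it was at the start of the episode above 0.03 m).
It also fails if it takes over 72 s, if anything falls off the work surface, if the arm or the gripper's body presses on something with over 40 N, if the wrist force passes 120 N, or if a joint passes its speed limit or range.

## Working session

There is one attempt and no reset: what is moved stays moved. The work goes in short steps, Python scripts to look and compute and a tool call to move; the robot and the scene stay as the last step left them, time stands still between calls to the robot, and variables do not carry over. Pictures are saved under pics/ and viewed, at most 10 in all, crops included, and the job is handed in when it is done.

Besides the shell and the picture viewer there is one more tool, called after "Emit:" in YAML: its name, and indented under it one key for each argument. drive_tool: Moves the arm, as the interface text tells. Its arguments: {"type":"object","properties":{"steps":{"type":"array"},"grip":{"type":"number"}},"required":["steps"]}

```bash
mkdir -p pics; cat > h.py <<'E'
import numpy as np, cv2
from workcell import r
def world(f,mask=None):
    z=f["z_map"]; v,u=np.mgrid[:z.shape[0],:z.shape[1]]
    c=np.stack([(u-f["cx"])*z/f["fx"],(v-f["cy"])*z/f["fy"],z],-1)
    R=cv2.Rodrigues(np.array(f["rvec"],float))[0]
    w=(c-np.array(f["tvec"]).ravel())@R
    w[z==0]=np.nan
    return w
def proj(f,p):
    K=np.array([[f["fx"],0,f["cx"]],[0,f["fy"],f["cy"]],[0,0,1.]])
    return cv2.projectPoints(np.array(p,float).reshape(-1,1,3),np.array(f["rvec"],float),np.array(f["tvec"],float),K,None)[0][:,0]
E
python3 - <<'E'
from h import *
s=r.observe(); print(s, r.tcp_to_grasp)
for n in ("side","top"):
    f=r.grab_frame(n); cv2.imwrite(f"pics/{n}0.png",f["pixels"][...,::-1])
    np.savez(f"{n}0.npz",**f)
    W=world(f)
    R=cv2.Rodrigues(np.array(f["rvec"],float))[0]; print(n,"cam",-R.T@np.array(f["tvec"]).ravel(),"fwd",R[2],f["fx"])
    for t in ["tester","weight_rack","weight_small","weight_medium","weight_large","target_clip","bolt_knob","pointer_tip","steel_bowl","pliers_red","screwdriver","oil_stone"]:
        for d in r.regions_of(n,t):
            p=W[d["mask"]]; p=p[~np.isnan(p[:,0])]
            print(t,round(d["confidence"],2),np.round(d["bbox"]),np.round(np.median(p,0),3) if len(p) else None, np.round(p.min(0),3) if len(p) else None,np.round(p.max(0),3) if len(p) else None)
E
```

```text
{'time': 0.0, 'joint_pos': array([ 1.23340944e+00,  1.24489079e-01,  1.65164937e+00, -2.70800448e-05,
        1.36751283e+00, -8.25966112e-02]), 'joint_velocities': array([-0.00135819,  0.00156418,  0.00068764, -0.00048507, -0.00204449,
       -0.00175236]), 'joint_torque': array([ 2.07107354e-03, -4.17579854e+01, -3.59943438e+01,  7.76685937e-02,
        4.90045210e-02, -1.70904837e-04]), 'tool_pos': array([0.16364902, 0.62840216, 0.21341199]), 'ee_rot': array([-2.01594423e-04,  1.27048031e-01,  9.91896032e-01, -1.00946259e-03]), 'ft_force': array([ 0.07978481, -0.22985077,  0.51687726]), 'wrist_torque': array([0.00904368, 0.01190702, 0.04203181]), 'finger_force': 0.0, 'grip_width': 0.09475592679735591} -0.0188
side cam [ 0.03260658 -0.82818768  0.87521094] fwd [ 0.39984806  0.70762887 -0.5825658 ] 411.8074958799444
tester 0.87 [254. 188. 320. 266.] [0.52  0.006 0.05 ] [ 0.459 -0.072 -0.005] [0.729 0.278 0.228]
weight_rack 0.97 [305. 303. 388. 360.] [ 0.481 -0.357  0.03 ] [ 0.402 -0.395 -0.003] [ 0.592 -0.245  0.037]
weight_small 0.98 [336. 253. 351. 296.] [ 0.571 -0.209  0.066] [ 0
[... 2585 characters left out ...]
0.81 [260. 192. 328. 231.] [0.508 0.022 0.193] [ 0.463 -0.078 -0.003] [0.585 0.113 0.204]
pointer_tip 0.33 [293. 183. 327. 197.] [ 0.576 -0.048  0.18 ] [ 0.566 -0.059  0.005] [0.624 0.021 0.232]
steel_bowl 0.86 [260. 144. 293. 176.] [0.708 0.067 0.009] [ 0.652  0.019 -0.008] [0.749 0.113 0.045]
pliers_red 0.49 [200. 243. 234. 262.] [0.443 0.258 0.01 ] [ 0.4    0.194 -0.002] [0.453 0.297 0.02 ]
screwdriver 0.47 [182. 215. 203. 258.] [0.445 0.31  0.021] [0.409 0.288 0.004] [0.537 0.353 0.031]
oil_stone 0.97 [143. 220. 180. 270.] [0.453 0.403 0.024] [ 0.379  0.352 -0.008] [0.527 0.466 0.035]
oil_stone 0.7 [403. 196. 427. 207.] [ 0.555 -0.334  0.085] [ 0.547 -0.378  0.02 ] [ 0.576 -0.306  0.153]
```

```bash
python3 - <<'E'
import cv2,numpy as np
a=cv2.imread("pics/side0.png")[180:365,190:400]; b=cv2.imread("pics/top0.png")[135:295,135:435]
a=cv2.resize(a,None,fx=3.2,fy=3.2,interpolation=cv2.INTER_CUBIC); b=cv2.resize(b,None,fx=2.66,fy=2.66,interpolation=cv2.INTER_CUBIC)
print(a.shape,b.shape)
cv2.imwrite("pics/side0c.png",a);cv2.imwrite("pics/top0c.png",b)
E
```

```text
(592, 672, 3) (426, 798, 3)
```

View pics/side0c.png

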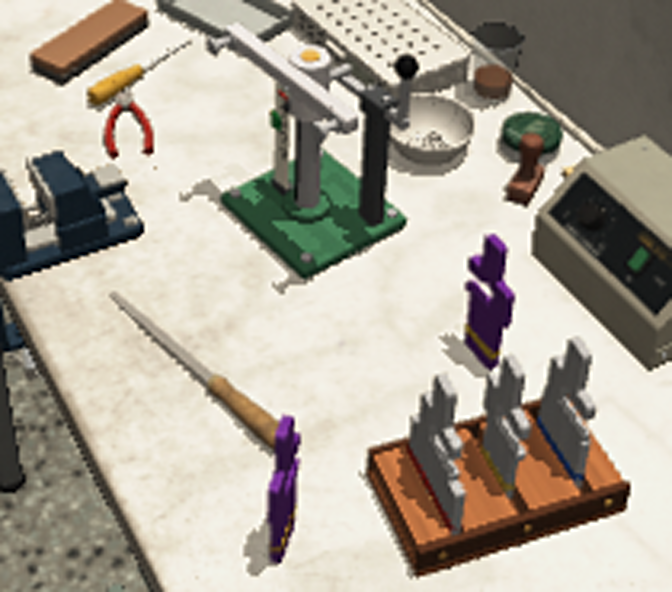

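View pics/top0c.png

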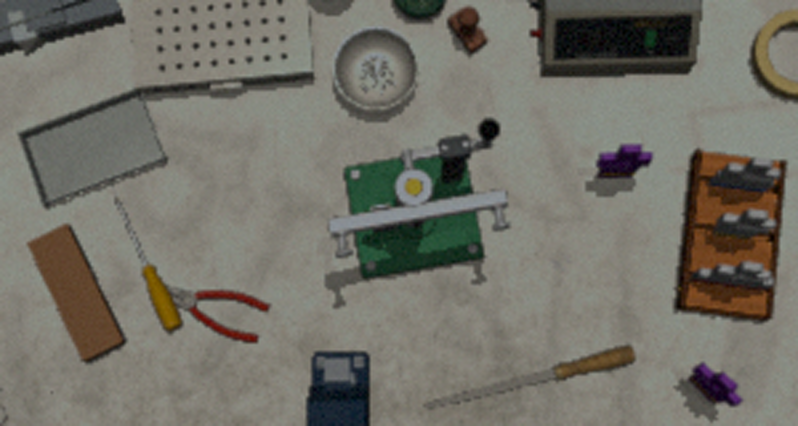

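```bash
cat > m.py <<'E'
from h import *
def rect(p):
    (c,s,a)=cv2.minAreaRect((p[:,:2]*1000).astype(np.float32)); return np.round(c,1),np.round(s,1),round(a,2)
def line(p):
    c=p[:,:2].mean(0); u,s,v=np.linalg.svd(p[:,:2]-c,full_matrices=False); d=v[0]; t=(p[:,:2]-c)@d; return c,d,t.min(),t.max()
E
python3 - <<'E'
from m import *
for n in ("top","side"):
    f=dict(np.load(f"{n}0.npz")); W=world(f); x,y,z=W[...,0],W[...,1],W[...,2]; px=f["pixels"].astype(int)
    hsv=cv2.cvtColor(f["pixels"],cv2.COLOR_RGB2HSV)
    near=(abs(x-.52)<.15)&(abs(y-.02)<.15)
    bar=near&(z>.18)&(z<.205)
    p=W[bar]; print(n,"bar",len(p),rect(p),np.median(p[:,2]))
    c,d,a,b=line(p); print(c,np.degrees(np.arctan2(d[1],d[0])),a,b)
    k=near&(z>.207); p=W[k]; print("knob",len(p),p.mean(0),p.min(0),p.max(0))
    g=near&(hsv[...,0]>35)&(hsv[...,0]<90)&(hsv[...,1]>110)
    b=g&(z<.03); print("base",b.sum(),np.median(z[b]),rect(W[b]))
    b=g&(z>.04); print("clip",b.sum(),[tuple(q) for q in np.argwhere(b)],np.round(W[b],3).tolist())
    b=near&(z>.04)&((hsv[...,0]<8)|(hsv[...,0]>172))&(hsv[...,1]>110); print("red",[tuple(q) for q in np.argwhere(b)],np.round(W[b],3).tolist())
    rk=(x>.38)&(x<.63)&(y<-.24)&(y>-.42)
    b=rk&(hsv[...,0]<15)&(hsv[...,1]>120)&(z>.024)&(z<.04); print("racktop",b.sum(),np.median(z[b]),rect(W[b]))
    b=rk&(z>.05)
    p=W[b]
    for xc in (.44,.5,.555):
        q=p[abs(p[:,0]-xc)<.025]; c,d,aa,bb=line(q); print("w",xc,len(q),c,np.degrees(np.arctan2(d[1],d[0])),aa,bb,q[:,2].max())
E
```

```text
top bar 674 (array([508.5,  21.7]), array([ 91.6, 181.7]), 16.52) 0.19381218342625234
[0.50766554 0.02082783] -80.94674053213791 -0.09068473035882421 0.09117930245167571
knob 54 [ 0.58058136 -0.05174371  0.22306387] [ 0.57153846 -0.0616671   0.20956299] [ 0.59321468 -0.04291209  0.23197994]
base 1068 0.016106991047092397 (array([535.9,  25.5]), array([126.5, 135.3]), 9.15)
clip 21 [(np.int64(181), np.int64(317)), (np.int64(182), np.int64(320)), (np.int64(182), np.int64(321)), (np.int64(183), np.int64(316)), (np.int64(184), np.int64(316)), (np.int64(185), np.int64(319)), (np.int64(194), np.int64(301)), (np.int64(195), np.int64(301)), (np.int64(196), np.int64(301)), (np.int64(196), np.int64(302)), (np.int64(197), np.int64(301)), (np.int64(197), np.int64(302)), (np.int64(197), np.int64(305)), (np.int64(198), np.int64(301)), (np.int64(198), np.int64(309)), (np.int64(200), np.int64(301)), (np.int64(200), np.int64(305)), (np.int64(200), np.int64(306)), (np.int64(201), np.int64(302)), (np.int64(201), np.int64(305)), (np.int64(213), np.int64(273))] [[0.585, -0.048, 0.228], [0.583, -0.056, 0.
[... 1901 characters left out ...]
08), np.int64(277)), (np.int64(209), np.int64(277)), (np.int64(209), np.int64(278)), (np.int64(210), np.int64(278)), (np.int64(210), np.int64(279))] [[0.512, 0.055, 0.142], [0.511, 0.053, 0.14], [0.513, 0.05, 0.141], [0.511, 0.047, 0.14], [0.514, 0.045, 0.141]]
racktop 1474 0.03110616704625271 (array([ 498.5, -332. ]), array([101.9, 179.3]), 80.92)
w 0.44 423 [ 0.44232541 -0.32596961] -96.6998939158459 -0.04447715910477548 0.03656586187622148 0.15160657405087888
w 0.5 373 [ 0.49690982 -0.33315071] -95.88688219686031 -0.03259691080061432 0.025437820905177683 0.1512426895945662
w 0.555 424 [ 0.55097783 -0.34169837] 83.32193902193269 -0.02980647227854768 0.034471775446751715 0.15107927315833072
```

Side crop: large (red stripe, side px 326,320), small (yellow, 347,313) and medium (blue, 366,308) stand in the rack. The two purple plates (281,332 and 343,275) are decoys. The green clip (276,217) is about 37–40 mm below the pointer (278,210), so small + medium fits; I'll verify it close up.

Emit:
drive_tool:
  steps:
    - [0,0,-0.03,9.5]
    - [0,0,-0.03,9.5]
    - [0,0,-0.03,9.5]
    - [0,0,-0.03,9.5]
    - [0,0,-0.03,9.5]
    - [0,0,-0.03,9.5]
    - [0,0,-0.03,9.4]

```text
time: 2.17
tool_pos: [0.1638, 0.6289, 0.4257]
ee_rot: [-0.0, 0.651, 0.759, 0.0]
ft_force: [0.9, -0.4, 0.2]
grip_width: 0.0952
finger_force: 0.0
```

```bash
cat >> h.py <<'E'
from scipy.spatial.transform import Rotation as Ro
def pose():
    s=r.observe(); q=s["ee_rot"]; return np.array(s["tool_pos"]),Ro.from_quat([q[1],q[2],q[3],q[0]]).as_matrix(),s
def go(target,yaw=None):
    p,R,s=pose(); y=np.degrees(np.arctan2(R[1,1],R[0,1]))
    print("t",round(s["time"],2),"tcp",np.round(p,4),"yaw(tool y)",round(y,2),"tilt z",np.round(R[:,2],4),"j",np.round(s["joint_pos"],2))
    if target is not None: print("shift xyz",np.round(R.T@(np.array(target)-p),4), "turn", None if yaw is None else round(y-yaw,2))
E
python3 - <<'E'
from h import *
p,R,s=pose(); f=r.grab_frame("wrist"); C=cv2.Rodrigues(np.array(f["rvec"],float))[0]; o=-C.T@np.array(f["tvec"]).ravel()
print("cam in tool",R.T@(o-p),"fwd",R.T@C[2],"right",R.T@C[0],f["fx"],f["cx"],f["cy"])
go([.40,.03,.42],9)
E
```

```text
cam in tool [ 0.06699319 -0.00086015 -0.17098823] fwd [-2.38022730e-01  7.73476999e-04  9.71259276e-01] right [ 7.21067750e-04  9.99999548e-01 -6.19655483e-04] 312.2301067059612 277.5378817126126 213.41545174746065
t 2.23 tcp [0.1642 0.6298 0.431 ] yaw(tool y) 8.5 tilt z [ 0.0026  0.0074 -1.    ] j [ 1.23  0.07  1.35 -0.    1.71  1.09]
shift xyz [-0.6281  0.1446  0.0072] turn -0.5
```

Emit:
drive_tool:
  steps:
    - [-0.051,0.017,0.012,0]
    - [-0.051,0.017,0.012,0]
    - [-0.051,0.017,0.012,0]
    - [-0.051,0.017,0.012,0]
    - [-0.051,0.017,0.012,0]
    - [-0.051,0.017,0.012,0]
    - [-0.051,0.017,0.012,0]
    - [-0.051,0.017,0.012,0]

```text
time: 3.22
tool_pos: [0.3623, 0.2457, 0.3277]
ee_rot: [0.0, 0.648, 0.761, 0.0]
ft_force: [1.0, 0.3, -0.4]
grip_width: 0.0952
finger_force: 0.0
```

Emit:
drive_tool:
  steps:
    - [-0.051,0.017,0.012,0]
    - [-0.051,0.017,0.012,0]
    - [0,0,0,0]
    - [0,0,0,0]

```text
time: 3.72
tool_pos: [0.4114, 0.1521, 0.3044]
ee_rot: [-0.0, 0.649, 0.761, 0.0]
ft_force: [-0.3, 0.1, 0.1]
grip_width: 0.095
finger_force: 0.0
```

```bash
python3 - <<'E'
from m import *
go(None)
f=r.grab_frame("wrist"); np.savez("w1.npz",**f); cv2.imwrite("pics/w1.png",f["pixels"][...,::-1])
W=world(f); x,y,z=W[...,0],W[...,1],W[...,2]; hsv=cv2.cvtColor(f["pixels"],cv2.COLOR_RGB2HSV)
near=(abs(x-.52)<.15)&(abs(y-.02)<.15)
p=W[near&(z>.188)&(z<.199)]; print("bar top",len(p),rect(p),np.median(p[:,2])); c,d,a,b=line(p); print(c,np.degrees(np.arctan2(d[1],d[0])),a,b)
p=W[near&(z>.207)]; print("knob",len(p),p.mean(0),p.min(0),p.max(0)) if len(p) else 0
g=near&(hsv[...,0]>35)&(hsv[...,0]<90)&(hsv[...,1]>110)
b=g&(z<.03); print("base",b.sum(),np.median(z[b]),rect(W[b]))
b=g&(z>.04)&(z<.17);q=W[b]; print("clip",b.sum(),np.median(q,0),q.min(0),q.max(0))
b=near&(z>.1)&(z<.18)&((hsv[...,0]<8)|(hsv[...,0]>172))&(hsv[...,1]>110);q=W[b]; print("red",b.sum(),np.median(q,0),q.min(0),q.max(0))
E
```

```text
t 3.73 tcp [0.4114 0.1521 0.3044] yaw(tool y) 9.04 tilt z [-4.e-04  5.e-04 -1.e+00] j [ 0.23 -0.4   1.97  0.    1.57  0.07]
bar top 883 (array([520.5,  25.6]), array([ 39.5, 193.6]), 28.71) 0.19428006861555688
[0.49905667 0.06347374] -58.642382507201 -0.053895403432716656 0.14068024752365918
knob 4958 [0.46052348 0.15825346 0.38763905] [0.37003467 0.13162984 0.30515945] [0.48061355 0.16999967 0.4346537 ]
base 360 0.015979527393717895 (array([533.8,  26.7]), array([128. , 137.4]), 8.35)
clip 2 [ 0.57776968 -0.00682027  0.07263097] [ 0.57776379 -0.0069333   0.06074811] [ 0.57777558 -0.00670725  0.08451383]
  return _methods._mean(a, axis=axis, dtype=dtype,
  ret = um.true_divide(
Traceback (most recent call last):
ValueError: zero-size array to reduction operation minimum which has no identity
```

View pics/w1.png

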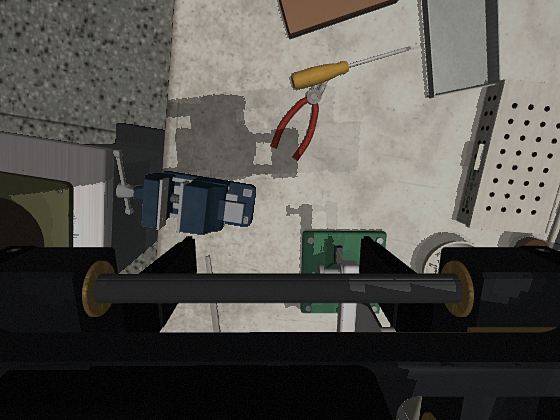

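The gripper hides the tester in this view: only the base shows, at (345,270), and the vice at (200,200). I'll move to the tester's right for a better one.

Emit:
drive_tool:
  steps:
    - [0,0,-0.048,0]
    - [-0.036,0.003,-0.048,0]
    - [-0.036,0.003,0,0]
    - [-0.036,0.003,0,0]
    - [-0.036,0.003,0,0]
    - [-0.036,0.003,0,0]
    - [-0.036,0,0,0]
    - [0,0,0,0]

```text
time: 4.78
tool_pos: [0.4605, -0.0591, 0.4007]
ee_rot: [-0.0, 0.649, 0.76, 0.0]
ft_force: [0.1, 1.6, 0.8]
grip_width: 0.0951
finger_force: 0.0
```

```bash
python3 - <<'E'
from m import *
go(None)
fs=dict(np.load("side0.npz")); z=np.array([.141,.1095,.101,.0925,.088,.075]); print(np.c_[z,proj(fs,np.c_[0*z+.511,0*z+.056,z])])
f=r.grab_frame("wrist"); np.savez("w2.npz",**f); cv2.imwrite("pics/w2.png",f["pixels"][...,::-1])
W=world(f); x,y,z=W[...,0],W[...,1],W[...,2]; hsv=cv2.cvtColor(f["pixels"],cv2.COLOR_RGB2HSV)
near=(abs(x-.52)<.15)&(abs(y-.02)<.15)
m=near&(z>.191)&(z<.198); n,l,st,_=cv2.connectedComponentsWithStats(m.astype(np.uint8))
i=1+np.argmax(st[1:,4]); p=W[l==i]; print("bar top",st[i],rect(p),np.median(p[:,2])); c,d,a,b=line(p); print(c,np.degrees(np.arctan2(d[1],d[0])),a,b)
m=near&(z>.207)&(z<.235)&(abs(x-.58)<.03)&(abs(y+.05)<.03); p=W[m]; print("knob",len(p),p.mean(0) if len(p) else 0, p[p[:,2].argmax()] if len(p) else 0)
g=near&(hsv[...,0]>35)&(hsv[...,0]<90)&(hsv[...,1]>110)
b=g&(z<.03); print("base",b.sum(),np.median(z[b]),rect(W[b]))
E
```

```text
t 4.78 tcp [ 0.4605 -0.0591  0.4007] yaw(tool y) 9.01 tilt z [-0.e+00  1.e-04 -1.e+00] j [-0.24 -0.34  1.77  0.    1.71 -0.4 ]
[[1.41000000e-01 2.76480765e+02 2.08240510e+02]
 [1.09500000e-01 2.76416544e+02 2.16534555e+02]
 [1.01000000e-01 2.76399533e+02 2.18731500e+02]
 [9.25000000e-02 2.76382655e+02 2.20911353e+02]
 [8.80000000e-02 2.76373772e+02 2.22058541e+02]
 [7.50000000e-02 2.76348315e+02 2.25346307e+02]]
bar top [ 313   49   44  160 2418] (array([516.5,  21.7]), array([ 47.3, 180.4]), 8.4) 0.19483289948835714
[0.50358621 0.02453479] -80.87382090828156 -0.08556456987272726 0.09483444531057816
knob 295 [ 0.57781264 -0.05130956  0.22379648] [ 0.57657856 -0.0524506   0.2297665 ]
base 577 0.01667900745482601 (array([534.9,  25.2]), array([128.4, 137.3]), 9.0)
```

View pics/w2.png

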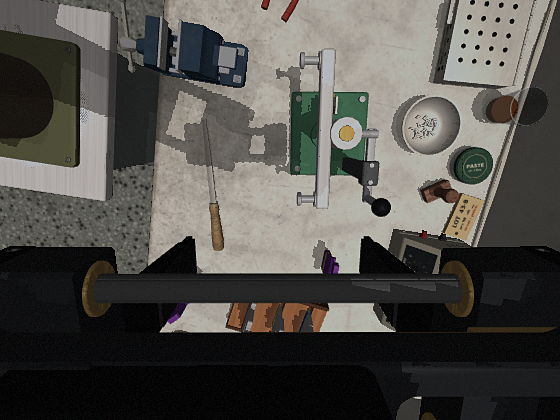

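Wrist view: the bar spans rows 50–208 at col ~325, with the pins at (306,58) and (306,198). The knob is at (381,207) and the weights' rack is behind the gripper. The clip sits about 36–40 mm below the pointer, so I'll use small + medium. Next I measure the pins.

```bash
python3 - <<'E'
from m import *
f=dict(np.load("w2.npz")); W=world(f)
th=np.radians(9.05); O=np.array([.527,.023]); R=np.array([[np.cos(th),-np.sin(th)],[np.sin(th),np.cos(th)]])
T=W.copy(); T[...,:2]=(W[...,:2]-O)@R
for n,(a,b) in {"L":(40,80),"R":(180,215)}.items():
    q=T[a:b,290:345]; z=q[...,2]; m=z>.17
    p=q[m]
    # print per-column (x bins) y extents
    for xb in np.arange(-.06,-.004,.003):
        s=p[abs(p[:,0]-xb)<.0015]
        if len(s)>2: print(n,round(xb,3),len(s),np.round([s[:,1].min(),s[:,1].max(),s[:,2].max()],4))
cap=T[115:150,330:362]; p=cap[(cap[...,2]>.17)].reshape(-1,3); print("cap",np.median(p,0),p[:,2].max())
E
```

```text
L -0.054 33 [0.0723 0.0882 0.195 ]
L -0.051 47 [0.0724 0.0887 0.1958]
L -0.048 20 [0.0746 0.0849 0.1918]
L -0.045 26 [0.0765 0.0848 0.1922]
L -0.042 21 [0.0767 0.0849 0.192 ]
L -0.039 25 [0.0767 0.0851 0.1921]
L -0.036 25 [0.0766 0.085  0.1916]
L -0.033 55 [0.0713 0.0893 0.1966]
L -0.03 99 [0.0596 0.0908 0.1966]
L -0.027 83 [0.0594 0.0907 0.1975]
L -0.024 81 [0.0594 0.0907 0.1972]
L -0.021 88 [0.0593 0.0906 0.1969]
L -0.018 80 [0.0596 0.0906 0.1966]
L -0.015 23 [0.0622 0.0886 0.1951]
R -0.054 40 [-0.0863 -0.0705  0.1966]
R -0.051 23 [-0.0862 -0.0702  0.1957]
R -0.048 14 [-0.0831 -0.0752  0.1914]
R -0.045 20 [-0.0828 -0.0752  0.191 ]
R -0.042 15 [-0.0829 -0.075   0.1915]
R -0.039 17 [-0.0828 -0.0752  0.1918]
R -0.036 18 [-0.083  -0.0751  0.1911]
R -0.033 75 [-0.0887 -0.0548  0.196 ]
R -0.03 71 [-0.0896 -0.0542  0.1959]
R -0.027 73 [-0.0894 -0.0541  0.1969]
R -0.024 70 [-0.0896 -0.0543  0.1968]
R -0.021 69 [-0.0896 -0.0544  0.1963]
R -0.018 64 [-0.0894 -0.0542  0.1957]
R -0.015 6 [-0.087  -0.0558  0.193 ]
cap [-0.00162313  0.00078221  0.19817897] 0.20236815979592043
```

Emit:
drive_tool:
  steps:
    - [0,0,0,9]
    - [0,0,0,9]
    - [-0.0575,0.0107,0,0]
    - [-0.0575,0.0107,0,0]
    - [-0.0575,0.0107,0,0]
    - [-0.0575,0.0107,0,0]
    - [-0.0575,0.0107,0,0]
    - [-0.0575,0.0107,0,0]
  grip: 0.45

```text
time: 5.82
tool_pos: [0.4711, -0.4096, 0.4013]
ee_rot: [0.0, 0.759, 0.651, 0.0]
ft_force: [0.1, 0.4, 0.7]
grip_width: 0.043
finger_force: 0.0
```

Emit:
drive_tool:
  steps:
    - [0,0,0,0]
    - [0,0,0,0]
    - [0,0,0,0]

```text
time: 6.2
tool_pos: [0.4705, -0.408, 0.4016]
ee_rot: [0.001, 0.76, 0.65, 0.0]
ft_force: [0.5, -1.0, -0.4]
grip_width: 0.043
finger_force: 0.0
```

```bash
python3 - <<'E'
from m import *
go(None)
f=r.grab_frame("wrist"); np.savez("w3.npz",**f); cv2.imwrite("pics/w3.png",f["pixels"][...,::-1])
W=world(f); x,y,z=W[...,0],W[...,1],W[...,2]; hsv=cv2.cvtColor(f["pixels"],cv2.COLOR_RGB2HSV)
rk=(x>.38)&(x<.63)&(y<-.24)&(y>-.42)
b=rk&(hsv[...,0]<15)&(hsv[...,1]>120)&(z>.024)&(z<.04); print("racktop",b.sum(),np.median(z[b]),rect(W[b]))
for xc in (.445,.50,.555):
    q=W[rk&(z>.142)&(z<.16)&(abs(x-xc)<.025)]; c,d,a,bb=line(q); print("tab",xc,len(q),c,(a+bb)/2*d+c,bb-a,np.degrees(np.arctan2(d[1],d[0])),np.median(q[:,2]),rect(q))
    q=W[rk&(z>.10)&(z<.114)&(abs(x-xc)<.025)]; c,d,a,bb=line(q); print("  neck",len(q),(a+bb)/2*d+c,bb-a,np.degrees(np.arctan2(d[1],d[0])),np.median(q[:,2]))
    q=W[rk&(z>.05)&(z<.074)&(abs(x-xc)<.025)]; c,d,a,bb=line(q); print("  belly",len(q),(a+bb)/2*d+c,bb-a,np.median(q[:,2]))
E
```

```text
t 6.2 tcp [ 0.4705 -0.408   0.4016] yaw(tool y) -8.84 tilt z [ 1.e-03 -6.e-04 -1.e+00] j [-0.8   0.01  1.46  0.    1.67 -0.65]
racktop 4750 0.032067323165114736 (array([ 500.5, -330. ]), array([ 99.9, 178.2]), 81.3)
tab 0.445 108 [ 0.44659992 -0.32198247] [ 0.44665454 -0.32158365] 0.02024992433823284 -97.79812743753874 0.1496960911756327 (array([ 446.6, -321.5]), array([20.2,  7.7]), 81.18)
  neck 148 [ 0.44709841 -0.32133513] 0.053692705337695636 -98.22003321667351 0.1116141631846182
  belly 113 [ 0.44812968 -0.32149228] 0.07767392594062175 0.07192291149980108
tab 0.5 102 [ 0.50055833 -0.3299541 ] [ 0.50056399 -0.32991382] 0.02029325029153879 -98.00567222290017 0.14973529854966472 (array([ 500.6, -329.9]), array([20.3,  6.7]), 82.05)
  neck 136 [ 0.50080897 -0.32968163] 0.05347771091866726 -98.37566573084322 0.11188047239242373
  belly 1 [ 0.50110667 -0.30216478] 0.0 0.07399359678867333
tab 0.555 124 [ 0.55453655 -0.33802629] [ 0.55449495 -0.33827652] 0.02025757933902377 -99.4399180885361 0.1497509665271562 (array([ 555.1, -338.3]), array([20.3,  8.4]), 81.7)
  neck 188 [ 0.55401116 -0.33818508] 0.05593296109523969 -98.51656326453553 0.11139519909710296
  belly 92 [ 0.55128444 -0.33797818] 0.05864334379378443 0.062486242366965566
```

View pics/w3.png

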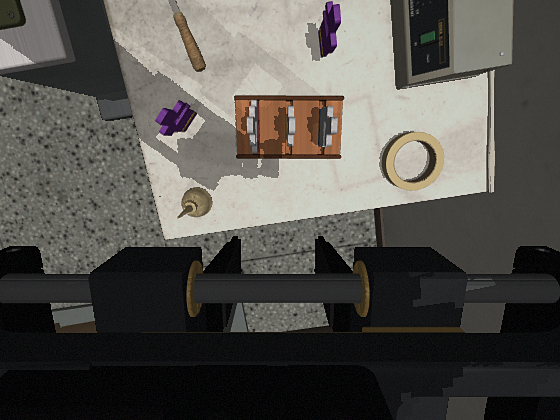

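Wrist view: bellies of 78 mm at (252,126), narrow at (291,126) and 59 mm at (328,126), i.e. large, small and medium in the rack. The purple plates at (175,118) and (330,30) stand free on the bench and are decoys. I'll confirm the stripes and slot side in one enlarged crop.

```bash
python3 - <<'E'
import cv2
a=cv2.imread("pics/side0.png")[280:350,308:390]
cv2.imwrite("pics/rackc.png",cv2.resize(a,None,fx=8,fy=8,interpolation=cv2.INTER_CUBIC))
from h import *
go([.5006,-.3299,.19],-8.7); go([.5006,-.3299,.114],-8.7)
E
```

```text
t 6.25 tcp [ 0.4703 -0.4081  0.4016] yaw(tool y) -8.86 tilt z [ 1.1e-03 -8.0e-04 -1.0e+00] j [-0.8   0.01  1.46  0.    1.67 -0.65]
shift xyz [0.0821 0.0176 0.2116] turn -0.16
t 6.25 tcp [ 0.4703 -0.4081  0.4016] yaw(tool y) -8.86 tilt z [ 1.1e-03 -8.0e-04 -1.0e+00] j [-0.8   0.01  1.46  0.    1.67 -0.65]
shift xyz [0.0821 0.0175 0.2876] turn -0.16
```

View pics/rackc.png

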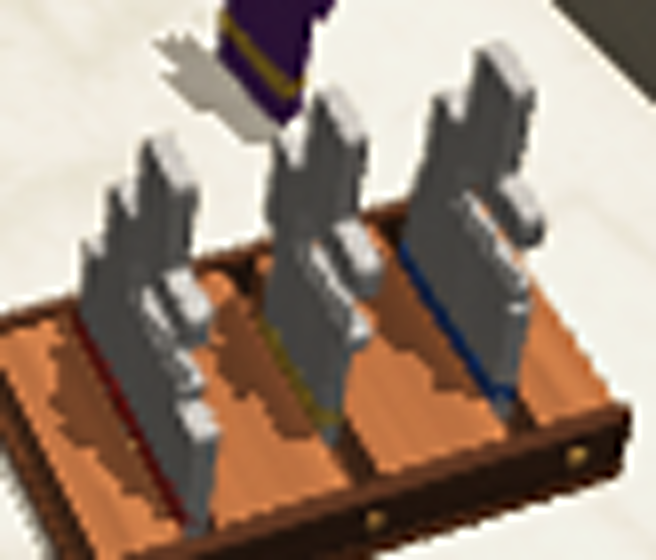

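Stripes confirmed: red at left, yellow in the middle (crop 300,380), blue at right (455,320). All slots open towards world -y. I'll take small first.

Emit:
drive_tool:
  steps:
    - [0.041,0.009,0,0]
    - [0.041,0.009,0,0]
    - [0,0,0.05,0]
    - [0,0,0.05,0]
    - [0,0,0.05,0]
    - [0,0,0.05,0]
    - [0,0,0.01,0]
    - [0,0,0,0]

```text
time: 7.25
tool_pos: [0.5006, -0.3314, 0.1917]
ee_rot: [0.0, 0.76, 0.65, 0.0]
ft_force: [0.2, -0.7, 1.0]
grip_width: 0.0429
finger_force: 0.0
```

```bash
python3 - <<'E'
from h import *
for i in range(2): go([.5006,-.3299,.113],-8.7)
E
```

```text
t 7.25 tcp [ 0.5006 -0.3314  0.1917] yaw(tool y) -8.95 tilt z [ 7.e-04 -5.e-04 -1.e+00] j [-0.67  0.03  1.79  0.    1.32 -0.52]
shift xyz [ 0.0015 -0.0003  0.0787] turn -0.25
t 7.25 tcp [ 0.5006 -0.3314  0.1917] yaw(tool y) -8.95 tilt z [ 7.e-04 -5.e-04 -1.e+00] j [-0.67  0.03  1.79  0.    1.32 -0.52]
shift xyz [ 0.0015 -0.0003  0.0787] turn -0.25
```

Emit:
drive_tool:
  steps:
    - [0.001,0,0.03,-0.2]
    - [0,0,0.03,0]
    - [0,0,0.018,0]
    - [0,0,0,0]

```text
time: 7.75
tool_pos: [0.5006, -0.3308, 0.113]
ee_rot: [-0.0, 0.759, 0.651, -0.0]
ft_force: [0.4, 0.3, 0.4]
grip_width: 0.043
finger_force: 0.0
```

Emit:
drive_tool:
  steps:
    - [0,0,0,0]
    - [0,0,0,0]
    - [0,0,0,0]
    - [0,0,0,0]
    - [0,0,0,0]
    - [0,0,0,0]
  grip: 0

```text
time: 8.5
tool_pos: [0.5007, -0.3309, 0.1131]
ee_rot: [0.0, 0.759, 0.651, 0.0]
ft_force: [-0.2, 0.1, 1.1]
grip_width: 0.0077
finger_force: 30.0
```

Emit:
drive_tool:
  steps:
    - [0,0,-0.02,0]
    - [0,0,-0.04,0]
    - [0,0,-0.05,0]
    - [0,0,-0.05,0]
    - [0,0,-0.05,0]
    - [0,0,-0.02,-8.9]
    - [0,0,0,-8.9]
    - [0,0,0,0]

```text
time: 9.5
tool_pos: [0.4998, -0.3305, 0.3429]
ee_rot: [-0.001, 0.65, 0.76, -0.0]
ft_force: [-0.1, -0.0, -2.7]
grip_width: 0.0079
finger_force: 30.0
```

```bash
python3 - <<'E'
from h import *
go([.463,.1585,.342],9.05); print(pose()[2]["ft_force"],pose()[2]["grip_width"])
E
```

```text
t 9.5 tcp [ 0.4998 -0.3305  0.3429] yaw(tool y) 8.89 tilt z [-1.2e-03  4.0e-04 -1.0e+00] j [-0.67 -0.04  1.6  -0.    1.58 -0.83]
shift xyz [0.4888 0.0392 0.0012] turn -0.16
[-0.07160515 -0.02738091 -2.66135726] 0.007902346272659498
```

Emit:
drive_tool:
  steps:
    - [0.03,0.004,0,0]
    - [0.055,0.005,0,0]
    - [0.06,0.005,0,0]
    - [0.06,0.005,0,0]
    - [0.06,0.005,0,0]
    - [0.06,0.005,0,0]
    - [0.06,0.005,0,0]
    - [0.055,0.005,0,0]

```text
time: 10.5
tool_pos: [0.4688, 0.1117, 0.3421]
ee_rot: [-0.0, 0.65, 0.76, -0.001]
ft_force: [0.5, 0.6, -2.1]
grip_width: 0.0078
finger_force: 30.0
```

Emit:
drive_tool:
  steps:
    - [0.04,0,0,0]
    - [0.009,0,0,0]
    - [0,0,0.04,0]
    - [0,0,0.04,0]
    - [0,0,0.03,0]
    - [0,0,0.02,0]
    - [0,0,0,0]
    - [0,0,0,0]

```text
time: 11.5
tool_pos: [0.4632, 0.1583, 0.2142]
ee_rot: [0.001, 0.65, 0.76, 0.001]
ft_force: [-0.5, -0.2, -2.8]
grip_width: 0.0079
finger_force: 30.0
```

```bash
python3 - <<'E'
from m import *
go([.463,.1585,.210],9.05); go([.4732,.0943,.210],9.05)
f=r.grab_frame("wrist"); np.savez("w4.npz",**f); cv2.imwrite("pics/w4.png",f["pixels"][...,::-1])
f=r.grab_frame("side"); np.savez("s4.npz",**f); cv2.imwrite("pics/s4.png",cv2.resize(f["pixels"][150:270,210:350,::-1],None,fx=5,fy=5,interpolation=cv2.INTER_CUBIC))
E
```

```text
t 11.5 tcp [0.4632 0.1583 0.2142] yaw(tool y) 8.96 tilt z [ 2.2e-03  4.0e-04 -1.0e+00] j [ 0.22 -0.24  2.   -0.    1.38  0.06]
shift xyz [ 0.0003 -0.0002  0.0042] turn -0.09
t 11.5 tcp [0.4632 0.1583 0.2142] yaw(tool y) 8.96 tilt z [ 2.2e-03  4.0e-04 -1.0e+00] j [ 0.22 -0.24  2.   -0.    1.38  0.06]
shift xyz [-0.0647 -0.0001  0.0042] turn -0.09
```

View pics/s4.png

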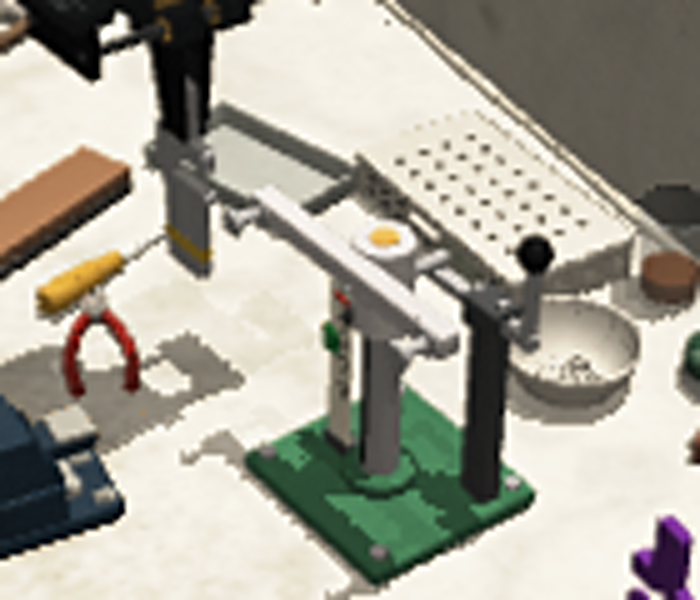

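The weight hangs from the gripper at crop (187,210), with its slot facing the left pin's head at (240,215) and at matching height. The clip (331,335) is just under the pointer (342,295). Sliding on.

Emit:
drive_tool:
  steps:
    - [0,0,0.004,0]
    - [-0.02,0,0,0]
    - [-0.015,0,0,0]
    - [-0.01,0,0,0]
    - [0,0,0,0]

```text
time: 12.22
tool_pos: [0.4696, 0.1133, 0.2088]
ee_rot: [0.0, 0.65, 0.76, 0.0]
ft_force: [-0.3, 0.4, -3.4]
grip_width: 0.0078
finger_force: 30.0
```

Emit:
drive_tool:
  steps:
    - [-0.01,0,0,0]
    - [-0.005,0,0,0]
    - [-0.004,0,0,0]
    - [0,0,0,0]

```text
time: 12.72
tool_pos: [0.4724, 0.0949, 0.2086]
ee_rot: [-0.0, 0.65, 0.76, 0.0]
ft_force: [-0.3, 0.4, -3.1]
grip_width: 0.0079
finger_force: 30.0
```

```bash
python3 - <<'E'
from m import *
go([.4732,.0943,.201],9.05)
print(pose()[2]["ft_force"])
f=r.grab_frame("wrist"); 
W=world(f); th=np.radians(9.05); O=np.array([.527,.0239]); R=np.array([[np.cos(th),-np.sin(th)],[np.sin(th),np.cos(th)]])
E
```

```text
t 12.72 tcp [0.4724 0.0949 0.2086] yaw(tool y) 8.98 tilt z [-0.e+00  1.e-04 -1.e+00] j [ 0.09 -0.26  2.02  0.    1.38 -0.07]
shift xyz [-0.0007  0.0007  0.0076] turn -0.07
[-0.34480202  0.35559809 -3.14157238]
```

Emit:
drive_tool:
  steps:
    - [-0.0005,0.0005,0.004,0]
    - [0,0,0.003,0]
    - [0,0,0.001,0]
    - [0,0,0,0]

```text
time: 13.28
tool_pos: [0.473, 0.0945, 0.2012]
ee_rot: [0.0, 0.649, 0.76, -0.0]
ft_force: [-2.0, -2.1, 1.2]
grip_width: 0.0077
finger_force: 30.0
```

Emit:
drive_tool:
  steps:
    - [0,0,0,0]
    - [0,0,0,0]
    - [0,0,0,0]
    - [0,0,0,0]
  grip: 0.35

```text
time: 13.78
tool_pos: [0.473, 0.0948, 0.2006]
ee_rot: [-0.0, 0.649, 0.76, 0.0]
ft_force: [-0.4, -0.5, -0.4]
grip_width: 0.0328
finger_force: 0.0
```

Emit:
drive_tool:
  steps:
    - [0,0,-0.02,0]
    - [0,0,-0.04,0]
    - [0,0,-0.05,0]
    - [0,0,-0.03,0]
    - [0,0,0,0]

```text
time: 14.4
tool_pos: [0.4744, 0.0949, 0.3456]
ee_rot: [0.003, 0.649, 0.76, 0.003]
ft_force: [-0.3, 0.1, 0.1]
grip_width: 0.0334
finger_force: 0.0
```

```bash
python3 - <<'E'
from m import *
go([.5545,-.338,.34],-8.7)
f=r.grab_frame("side"); np.savez("s5.npz",**f)
a=cv2.resize(f["pixels"][150:270,210:350,::-1],None,fx=5,fy=5,interpolation=cv2.INTER_CUBIC)
cv2.imwrite("pics/s5.png",a)
E
```

```text
t 14.4 tcp [0.4744 0.0949 0.3456] yaw(tool y) 9.0 tilt z [ 7.9e-03  7.0e-04 -1.0e+00] j [ 0.09 -0.31  1.83  0.    1.6  -0.07]
shift xyz [-0.4401  0.0114  0.0059] turn 17.7
```

View pics/s5.png

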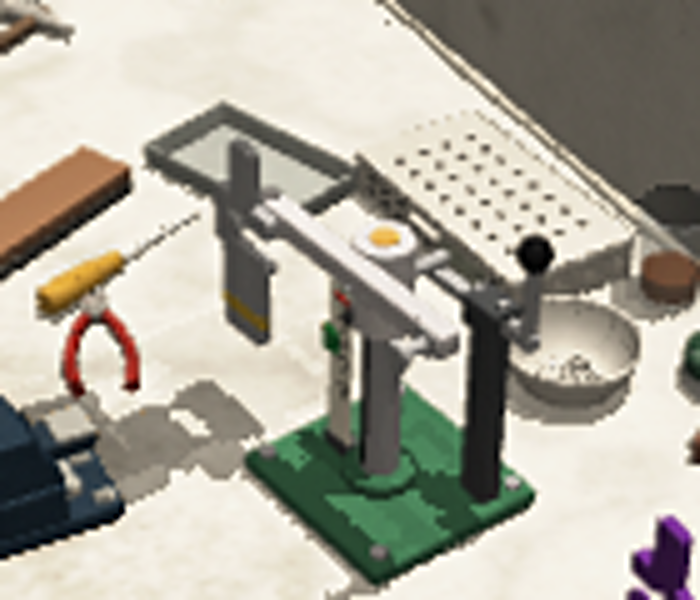

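The small weight hangs upright on the left pin at crop (245,250). Now the medium one.

Emit:
drive_tool:
  steps:
    - [-0.055,0.0015,0,0]
    - [-0.055,0.0015,0,0]
    - [-0.055,0.0015,0,0]
    - [-0.055,0.0015,0,0]
    - [-0.055,0.0015,0,0]
    - [-0.055,0.0015,0,0]
    - [-0.055,0.0015,0,0]
    - [-0.055,0.001,0,0]
  grip: 0.42

```text
time: 15.45
tool_pos: [0.5527, -0.3395, 0.3384]
ee_rot: [-0.002, 0.65, 0.76, -0.0]
ft_force: [0.5, -0.3, 0.2]
grip_width: 0.0396
finger_force: 0.0
```

Emit:
drive_tool:
  steps:
    - [0,0,0.03,8.9]
    - [0,0,0.05,8.9]
    - [0,0,0.05,0]
    - [0,0,0.02,0]
    - [0,0,0,0]

```text
time: 16.08
tool_pos: [0.5522, -0.3373, 0.1883]
ee_rot: [-0.002, 0.759, 0.651, -0.001]
ft_force: [-0.0, -0.3, 0.1]
grip_width: 0.0398
finger_force: 0.0
```

```bash
python3 - <<'E'
from m import *
go([.5545,-.338,.113],-8.7)
E
```

```text
t 16.07 tcp [ 0.5522 -0.3373  0.1883] yaw(tool y) -8.79 tilt z [-0.0036  0.0026 -1.    ] j [-0.63  0.14  1.68 -0.    1.33 -0.48]
shift xyz [-0.0005  0.0027  0.0753] turn -0.09
```

Emit:
drive_tool:
  steps:
    - [0,0.002,0.03,0]
    - [0,0,0.03,0]
    - [0,0,0.015,0]
    - [0,0,0,0]

```text
time: 16.58
tool_pos: [0.5553, -0.3385, 0.1161]
ee_rot: [0.0, 0.759, 0.651, 0.0]
ft_force: [-0.2, 1.0, 0.1]
grip_width: 0.0399
finger_force: 0.0
```

Emit:
drive_tool:
  steps:
    - [0,0,0,0]
    - [0,0,0,0]
    - [0,0,0,0]
    - [0,0,0,0]
    - [0,0,0,0]
    - [0,0,0,0]
  grip: 0

```text
time: 17.32
tool_pos: [0.5555, -0.3386, 0.1162]
ee_rot: [0.0, 0.759, 0.651, 0.0]
ft_force: [0.5, -0.5, 3.0]
grip_width: 0.0076
finger_force: 30.0
```

Emit:
drive_tool:
  steps:
    - [0,0,-0.02,0]
    - [0,0,-0.04,0]
    - [0,0,-0.05,0]
    - [0,0,-0.05,0]
    - [0,0,-0.05,0]
    - [0,0,-0.02,-8.9]
    - [0,0,0,-8.9]
    - [0,0,0,0]

```text
time: 18.32
tool_pos: [0.5545, -0.3381, 0.3458]
ee_rot: [-0.001, 0.65, 0.76, -0.0]
ft_force: [-0.5, -0.1, -3.8]
grip_width: 0.0074
finger_force: 30.0
```

```bash
python3 - <<'E'
from m import *
go([.4897,-.0088,.345],9.05);print(pose()[2]["ft_force"])
E
```

```text
t 18.32 tcp [ 0.5545 -0.3381  0.3458] yaw(tool y) 8.9 tilt z [-1.5e-03  6.0e-04 -1.0e+00] j [-0.63  0.08  1.49 -0.    1.58 -0.79]
shift xyz [ 0.3353 -0.0131  0.0011] turn -0.15
[-0.49203996 -0.10309141 -3.78053583]
```

Emit:
drive_tool:
  steps:
    - [0.03,-0.002,0,0]
    - [0.055,-0.002,0,0]
    - [0.06,-0.002,0,0]
    - [0.06,-0.002,0,0]
    - [0.06,-0.002,0,0]
    - [0.045,-0.002,0,0]
    - [0.025,-0.001,0,0]
    - [0,0,0,0]

```text
time: 19.32
tool_pos: [0.4889, -0.0081, 0.3452]
ee_rot: [-0.001, 0.649, 0.761, -0.0]
ft_force: [0.0, -0.3, -4.1]
grip_width: 0.0078
finger_force: 30.0
```

Emit:
drive_tool:
  steps:
    - [0,0,0.03,0]
    - [0,0,0.04,0]
    - [0,0,0.03,0]
    - [0,0,0.02,0]
    - [0,0,0.01,0]
    - [0,0,0,0]
    - [0,0,0,0]

```text
time: 20.2
tool_pos: [0.4907, -0.0097, 0.2172]
ee_rot: [0.001, 0.65, 0.76, 0.001]
ft_force: [-1.0, 0.1, -3.8]
grip_width: 0.0081
finger_force: 30.0
```

```bash
python3 - <<'E'
from m import *
go([.4897,-.0088,.213],9.05);go([.4983,-.0631,.213],9.05);print(pose()[2]["ft_force"])
E
```

```text
t 20.2 tcp [ 0.4907 -0.0097  0.2172] yaw(tool y) 8.99 tilt z [ 2.3e-03 -4.0e-04 -1.0e+00] j [-0.13 -0.24  1.99 -0.    1.39 -0.29]
shift xyz [ 0.0011 -0.0009  0.0042] turn -0.06
t 20.2 tcp [ 0.4907 -0.0097  0.2172] yaw(tool y) 8.99 tilt z [ 2.3e-03 -4.0e-04 -1.0e+00] j [-0.13 -0.24  1.99 -0.    1.39 -0.29]
shift xyz [-0.0539 -0.0009  0.0042] turn -0.06
[-0.95140542  0.06054905 -3.81091031]
```

Emit:
drive_tool:
  steps:
    - [0,-0.0005,0.004,0]
    - [-0.015,0,0,0]
    - [-0.012,0,0,0]
    - [-0.008,0,0,0]
    - [0,0,0,0]

```text
time: 20.82
tool_pos: [0.495, -0.045, 0.2117]
ee_rot: [-0.0, 0.65, 0.76, 0.0]
ft_force: [-0.9, 0.7, -3.0]
grip_width: 0.0078
finger_force: 30.0
```

Emit:
drive_tool:
  steps:
    - [-0.01,0,0,0]
    - [-0.005,0,0,0]
    - [-0.004,0,0,0]
    - [0,0,0,0]

```text
time: 21.32
tool_pos: [0.4979, -0.0632, 0.2117]
ee_rot: [-0.0, 0.65, 0.76, 0.0]
ft_force: [-0.5, 0.2, -3.5]
grip_width: 0.0077
finger_force: 30.0
```

```bash
python3 - <<'E'
from m import *
go([.4983,-.0631,.2042],9.05);print(pose()[2]["ft_force"])
E
```

```text
t 21.32 tcp [ 0.4979 -0.0632  0.2117] yaw(tool y) 8.98 tilt z [-1.e-04  1.e-04 -1.e+00] j [-0.23 -0.21  1.98  0.    1.37 -0.39]
shift xyz [-0.      0.0004  0.0075] turn -0.07
[-0.51266774  0.21599238 -3.54705589]
```

Emit:
drive_tool:
  steps:
    - [0,0,0.004,0]
    - [0,0,0.003,0]
    - [0,0,0.001,0]
    - [0,0,0,0]

```text
time: 21.82
tool_pos: [0.4977, -0.0628, 0.2039]
ee_rot: [-0.0, 0.649, 0.76, -0.0]
ft_force: [-1.8, 0.8, -0.3]
grip_width: 0.0076
finger_force: 30.0
```

Emit:
drive_tool:
  steps:
    - [0,0,0.0005,0]
    - [0,0,0,0]
    - [0,0,0,0]
    - [0,0,0,0]
  grip: 0.3

```text
time: 22.32
tool_pos: [0.498, -0.063, 0.2033]
ee_rot: [0.0, 0.649, 0.76, 0.0]
ft_force: [1.3, -0.3, -0.2]
grip_width: 0.0285
finger_force: 0.0
```

Emit:
drive_tool:
  steps:
    - [0,0,-0.02,0]
    - [0,0,-0.04,0]
    - [0,0,-0.05,0]
    - [0,0,-0.01,0]
    - [0,0,0,0]

```text
time: 22.95
tool_pos: [0.4983, -0.0631, 0.3247]
ee_rot: [0.001, 0.649, 0.76, 0.001]
ft_force: [-0.8, -0.2, 0.2]
grip_width: 0.0284
finger_force: 0.0
```

```bash
python3 - <<'E'
from m import *
f=r.grab_frame("side"); np.savez("s6.npz",**f)
cv2.imwrite("pics/s6.png",cv2.resize(f["pixels"][150:270,210:350,::-1],None,fx=5,fy=5,interpolation=cv2.INTER_CUBIC))
f=r.grab_frame("top"); W=world(f); x,y,z=W[...,0],W[...,1],W[...,2]
m=(z>.206)&(z<.235)&(abs(x-.58)<.03)&(abs(y+.05)<.03);p=W[m]; print("knob top cam",len(p),(p.min(0)+p.max(0))/2)
# knob expected from tester pose
th=np.radians(9.05);c,s=np.cos(th),np.sin(th); k=np.array([.527,.0239])+[c*.041+s*.082, s*.041-c*.082]; print("knob exp",k)
t=np.array([.527,.0239])+[c*.041+s*.042, s*.041-c*.042]; go([*t,.31],9.05)
E
```

```text
Traceback (most recent call last):
ValueError: zero-size array to reduction operation minimum which has no identity
```

View pics/s6.png

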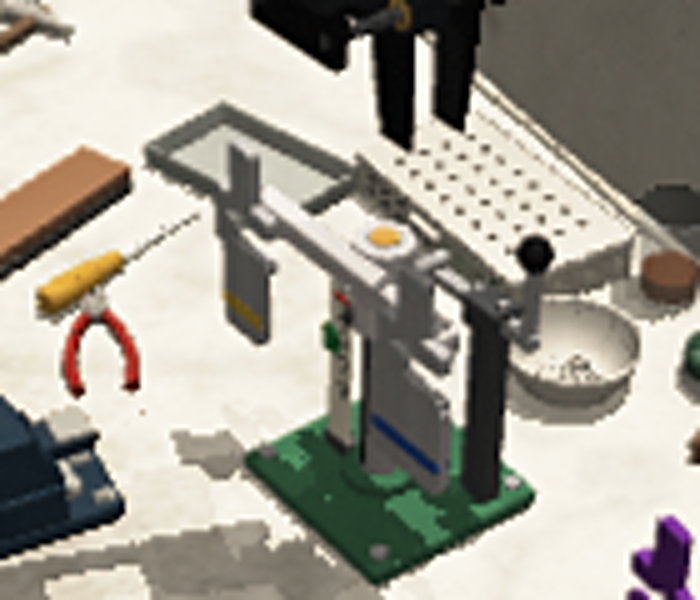

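Both weights hang, small at crop (245,250) and medium at (410,410). The knob is at (535,255). Next I shut the fingers and move inboard of the knob.

Emit:
drive_tool:
  steps:
    - [0.018,0.04,0,0]
    - [0.018,0.043,0,0]
    - [0,0,0,0]
    - [0,0,0,0]
    - [0,0,0,0]
  grip: 0

```text
time: 23.68
tool_pos: [0.5733, -0.015, 0.3228]
ee_rot: [-0.0, 0.65, 0.76, -0.0]
ft_force: [0.3, -0.8, -0.2]
grip_width: 0.0001
finger_force: 0.0
```

Emit:
drive_tool:
  steps:
    - [0,0,0.04,0]
    - [0,0,0.04,0]
    - [0,0,0.025,0]
    - [0,0,0.01,0]
    - [0,0,0,0]

```text
time: 24.3
tool_pos: [0.5738, -0.0147, 0.2083]
ee_rot: [-0.0, 0.65, 0.76, -0.0]
ft_force: [0.2, -0.0, -0.0]
grip_width: 0.0001
finger_force: 0.0
```

```bash
python3 - <<'E'
from m import *
go([.5747,-.0151,.209],9.05);print(pose()[2]["ft_force"])
E
```

```text
t 24.3 tcp [ 0.5738 -0.0147  0.2083] yaw(tool y) 8.97 tilt z [-2.e-04  0.e+00 -1.e+00] j [-0.12 -0.04  1.83 -0.    1.35 -0.28]
shift xyz [-0.0005  0.0008 -0.0007] turn -0.08
[ 0.16976451 -0.01898966 -0.00439357]
```

Emit:
drive_tool:
  steps:
    - [-0.01,0,0,0]
    - [-0.006,0,0,0]
    - [-0.006,0,0,0]
    - [-0.006,0,0,0]
    - [-0.006,0,0,0]
    - [-0.006,0,0,0]
    - [-0.006,0,0,0]
    - [0,0,0,0]

```text
time: 25.3
tool_pos: [0.5812, -0.0606, 0.2079]
ee_rot: [-0.0, 0.65, 0.76, -0.0]
ft_force: [0.6, 0.6, 0.8]
grip_width: 0.0
finger_force: 0.0
```

Emit:
drive_tool:
  steps:
    - [0.015,0,0,0]
    - [0,0,-0.04,0]
    - [0,0,-0.05,0]
    - [0,0,-0.05,0]
    - [0,0,0,0]
    - [0,0,0,0]
    - [0,0,0,0]
    - [0,0,0,0]

```text
time: 26.3
tool_pos: [0.5785, -0.0448, 0.3463]
ee_rot: [-0.001, 0.649, 0.76, -0.001]
ft_force: [-0.3, 0.3, -0.3]
grip_width: 0.0003
finger_force: 0.0
```

Emit:
drive_tool:
  steps:
    - [0,0,0,0]
    - [0,0,0,0]
    - [0,0,0,0]
    - [0,0,0,0]
    - [0,0,0,0]
    - [0,0,0,0]
    - [0,0,0,0]
    - [0,0,0,0]

```text
time: 27.3
tool_pos: [0.579, -0.0451, 0.3482]
ee_rot: [0.0, 0.649, 0.76, 0.0]
ft_force: [0.6, -0.3, 0.2]
grip_width: 0.0005
finger_force: 0.0
```

Emit:
drive_tool:
  steps:
    - [0,0,0,0]
    - [0,0,0,0]
    - [0,0,0,0]
    - [0,0,0,0]
    - [0,0,0,0]
    - [0,0,0,0]
    - [0,0,0,0]
    - [0,0,0,0]

```text
time: 28.3
tool_pos: [0.5791, -0.045, 0.3482]
ee_rot: [0.0, 0.649, 0.76, 0.0]
ft_force: [-0.4, -0.0, -0.3]
grip_width: 0.0006
finger_force: 0.0
```

```bash
python3 - <<'E'
from m import *
f=r.grab_frame("side"); np.savez("s7.npz",**f)
cv2.imwrite("pics/s7.png",cv2.resize(f["pixels"][150:270,210:350,::-1],None,fx=5,fy=5,interpolation=cv2.INTER_CUBIC))
W=world(f);z=W[...,2]; b=(abs(W[...,0]-.5)<.06)&(abs(W[...,1]-.02)<.08)&(z>.13); print("top of crosshead bar etc", np.histogram(z[b],bins=np.arange(.13,.21,.01)))
E
```

```text
top of crosshead bar etc (array([ 17, 110, 262,  49,  46,  42,  70]), array([0.13, 0.14, 0.15, 0.16, 0.17, 0.18, 0.19, 0.2 ]))
```

View pics/s7.png

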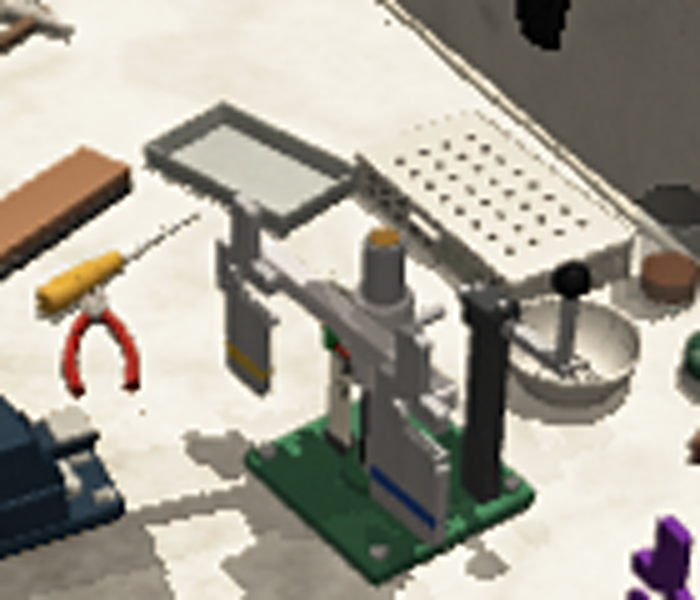

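The crosshead has sunk about 40 mm. Both weights hang upright at crop (245,300) and (410,460), and the knob is drawn to (570,280). The pointer tip (about 335,345) is at the green clip (331,337), and small + medium is the lightest pair, so nothing else would fit the clip better. Handing in.

```bash
python3 -c "
from workcell import r
print(r.sign_off())"
```

```text
the job is handed in; nothing more can be done
None
```

The small weight hangs on the left pin and the medium on the right; the large one stayed in the rack. The bolt is drawn and the pointer looks to be at rest on the green clip, an estimate of about 4 mm off its middle from the side camera, and the job was handed in at about 28 s with no verdict returned.

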